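Point out the open valve, shut it, point to the gauge

TASK

The test manifold is about to be pumped up, but one of its three ball valves has been left open: its lever is not square across the pipe like the others. With the fingertips pointing down, point at the stem nut of that valve and of no other, from a few centimetres above and without touching it, for a good second, so that your workmate sees which one it was; then push its lever round until it is fully shut, gently and without gripping it. Finish pointing down at the middle of the manifold's pressure gauge in the same way and stay there, with the other two valves still shut and the gauge and the loose things beside it left alone.

Things in the scene. Friction and masses are not known exactly. Their poses are not given: they have to be found in the camera images.
- test_manifold: Pressure-test manifold, fixed: grey base plate 150 x 440 x 8 mm, header pipe 25 mm thick along its y, axis 35 mm above the bench. Tees at y = -120, 0, +120 mm each feed a ball valve whose outlet points along +x, away from the robot; a gauge stands at y = -205 mm (right end). Origin on the bench under the middle tee. All but valves and gauge is under 62 mm high.
- gauge_face (a point): Centre of the glass of the round pressure gauge, which lies face up, 100 mm above the bench, 69 mm in diameter, white dial with black marks.
- valve_a: One of three equal brass ball valves with red levers, fixed on the manifold; which tee each sits on varies. Origin under its outlet end, 14 mm above the bench; its y axis points back along the pipe to the header. Body 72 mm long, 46 mm wide, its top 55 mm above the bench; the stem's neck, 18 mm thick, to 64 mm.
- valve_a_stem (a point): Top of the stem nut of valve_a, on the lever's turning axis: 31 mm from the origin along the valve's y, 73 mm above the bench. It does not turn with the lever.
- valve_a_lever (a joint): Angle of the lever, rad. 0: in line with the outlet (manifold +x), fully open. Grows counter-clockwise seen from above; 1.57: on its hard stop, square across the pipe, pointing to the manifold's +y (left), fully shut. At the start it stands between 0 and 0.5: this is the valve that was left open. Stiff: 0.3 N m, about 4 N at 75 mm from the stem; stays where it is left.
- valve_a_tip (a point): Outer end of the lever, 99 mm from the stem axis; turns with it. The red grip is a straight bar 14 mm wide, from 29 to 99 mm from the axis, between 66 and 73 mm above the bench; free air below it down to the valves and tees (55 mm at most).
- valve_b: One of three equal brass ball valves with red levers, fixed on the manifold; which tee each sits on varies. Origin under its outlet end, 14 mm above the bench; its y axis points back along the pipe to the header. Body 72 mm long, 46 mm wide, its top 55 mm above the bench; the stem's neck, 18 mm thick, to 64 mm.
- valve_b_stem (a point): Top of the stem nut of valve_b, on the lever's turning axis: 31 mm from the origin along the valve's y, 73 mm above the bench. It does not turn with the lever.
- valve_b_lever (a joint): Angle of the lever, rad. 0: in line with the outlet (manifold +x), fully open. Grows counter-clockwise seen from above; 1.57: on its hard stop, square across the pipe, pointing to the manifold's +y (left), fully shut. At the start it stands at 1.52 to 1.57: shut. Stiff: 0.3 N m, about 4 N at 75 mm from the stem; stays where it is left.
- valve_b_tip (a point): Outer end of the lever, 99 mm from the stem axis; turns with it. The red grip is a straight bar 14 mm wide, from 29 to 99 mm from the axis, between 66 and 73 mm above the bench; free air below it down to the valves and tees (55 mm at most).
- valve_c: One of three equal brass ball valves with red levers, fixed on the manifold; which tee each sits on varies. Origin under its outlet end, 14 mm above the bench; its y axis points back along the pipe to the header. Body 72 mm long, 46 mm wide, its top 55 mm above the bench; the stem's neck, 18 mm thick, to 64 mm.
- valve_c_stem (a point): Top of the stem nut of valve_c, on the lever's turning axis: 31 mm from the origin along the valve's y, 73 mm above the bench. It does not turn with the lever.
- valve_c_lever (a joint): Angle of the lever, rad. 0: in line with the outlet (manifold +x), fully open. Grows counter-clockwise seen from above; 1.57: on its hard stop, square across the pipe, pointing to the manifold's +y (left), fully shut. At the start it stands at 1.52 to 1.57: shut. Stiff: 0.3 N m, about 4 N at 75 mm from the stem; stays where it is left.
- valve_c_tip (a point): Outer end of the lever, 99 mm from the stem axis; turns with it. The red grip is a straight bar 14 mm wide, from 29 to 99 mm from the axis, between 66 and 73 mm above the bench; free air below it down to the valves and tees (55 mm at most).
- brass_nipple: Loose brass hex nipple standing on end on the bench beyond the valve outlets, 27 x 30 x 48 mm, origin under its centre. Bystander.
- seal_tape: Loose blue spool of thread-seal tape lying on the bench left of the manifold, 52 mm in diameter, 14 mm high, origin under its centre. Bystander.
- spanner: Loose combination spanner lying flat at the left front of the bench, 222 mm long, 8 mm high, origin under its centre. Bystander.

How it is judged (in metres and radians):
On the way, in this order (a step that is already met when the one before it is completed fails the run):
1. the fingertips point down at the stem nut of the open valve for a second, without contact, before its lever is moved (horizontal distance between the grasp point and valve_a_stem below 0.02 m and z of the grasp point in the frame of valve_a_stem between 0.02 and 0.08 m and angle between the grasp point's own z axis and vertical above 2.6 rad and contact force between each of the arm, the fingers and valve_a below 0.3 N and value of joint valve_a_lever below 0.6 rad), for 1 s.
2. that valve is fully shut (value of joint valve_a_lever above 1.45 rad), for 0.2 s.
3. the fingertips point down at the gauge for a second, without contact (horizontal distance between the grasp point and gauge_face below 0.025 m and z of the grasp point in the frame of gauge_face between 0.02 and 0.08 m and angle between the grasp point's own z axis and vertical above 2.6 rad and contact force between each of the arm, the fingers and gauge below 0.3 N), for 1 s.
At the end, for the whole second after the job is handed in: TCP within 25 mm horizontally of the gauge centre, 20 to 80 mm above its glass, tool down within 30 degrees, no contact; the open valve shut (lever over 1.45 of 1.57 rad), so are the other two; nipple, spool and spanner within 20 mm of their start (all of step 3 and value of joint each of valve_a_lever, valve_b_lever, valve_c_lever above 1.45 rad and distance of each of brass_nipple, seal_tape, spanner from where it was at the start of the episode below 0.02 m); the robot touches nothing.
It fails at once if a valve that was shut is opened (lever below 1.40 rad) (value of joint any of valve_b_lever, valve_c_lever below 1.4 rad).
It fails at once if a shut valve is pointed at (TCP within 15 mm of its stem axis and less than 70 mm above it) ((horizontal distance between the grasp point and valve_b_stem below 0.015 m and z of the grasp point in the frame of valve_b_stem between 0 and 0.07 m) or (horizontal distance between the grasp point and valve_c_stem below 0.015 m and z of the grasp point in the frame of valve_c_stem between 0 and 0.07 m)).
It fails at once if the lever is gripped or forced (more than 35 N on the valve) (contact force between the fingers and valve_a above 35 N).
It fails at once if the gauge is touched (contact force between any of the fingers, the arm and gauge above 0.5 N).
It fails at once if the nipple, spool or spanner is pushed about, lifted or carried (moved more than 20 mm) (distance of any of brass_nipple, seal_tape, spanner from where it was at the start of the episode above 0.02 m).
It also fails if it takes over 48 s, if anything falls off the work surface, if the arm or the gripper's body presses on something with over 40 N, if the wrist force passes 120 N, or if a joint passes its speed limit or range.

ROBOT

A 6-joint arm with a two-finger parallel gripper is mounted at the origin on a cart in front of the work surface, level with it; the furniture and walls round the work are solid. World frame = base frame: x ahead of the robot, y to its left, z up, the work surface at z = 0. Lengths are in mm, angles in rad, forces in N, time in s.
With the tool pointing down it reaches from about 350 to 775 mm from the base axis. Payload 7.3 kg.
Tool frame: the origin (TCP) lies between the finger pads, 19 mm behind the fingertips; this is the grasp point; z points along the fingers, y is the line along which they close (so a half turn about z gives the same grasp; the last joint's range is limited). The gripper opens to 92 mm and grips with 3 to 60 N. Pads are 19 mm wide; open, the fingers measure 130 mm over their backs; the gripper's body (75 mm by 190 mm) begins 47 mm behind the grasp point.
Start: joints at [-1.364, 0.342, 1.524, -0, 1.275, -0.146], TCP at [181.424, -492.675, 245.541] pointing down, gripper open.
Joint ranges: [-2.53, 2.53], [-0.77, 2.02], [0.04, 2.7], [-1, 4.14], [0.28, 2.66], [-3.11, 3.11]. Speed limits (rad/s): [2.57, 2.57, 3.14, 3.14, 3.14, 3.14].

INTERFACE

Orientations are given as a rotation vector (axis times angle).
In Python, from rig import r, cams, ticket gives the robot as it stands. The module is installed in compiled form; this text tells all that it offers.
- The arm moves only by the tool apply_moves, never from a script. Its argument "moves" is one flat list of numbers, 7 for each row, row after row: the shift along the tool's x, y, z in units of 250 mm (1.0 is 250 mm), then the turn, a rotation vector about the tool's x, y, z in units of 90 degrees (1.0 is 90 degrees), then the closure, from -1 (fully open) to 1 (shut). A call has 1 to 5 rows; each row shifts and turns the commanded pose from where the row before left it, along the tool's axes as they then stand; what a row does not reach is not made up. A row lasts 1/10 s, in which the tool goes at most 50 mm and 8.59 degrees, less where a joint would pass 70% of its speed; a pose out of reach is approached as far as the arm can. A call with a number of a shift or a turn outside -1 to 1 is refused whole. A call with a gripper value outside its range is refused whole. The fingers move at their own pace and stop on an object; "grip_force" is the grip in N (left out, the last holds). Time passes only in rows, so rows that do not move let the fingers close. It gives the time, the measured TCP pose, the force, the opening and the grip force at its end, in the units of the state.
- r.read_state(): the state, without advancing time (a new reading comes with each control period).
- cams.read_camera(name): name is "side" or "top"; returns a dict with "frame" (480x640x3 uint8, blue, green, red), "z_map" (480x640 float32, mm along the optical axis (not along the pixel's ray), 0 where there is no reading), "mtx" (3x3 intrinsics, pixels), "k1" (the pictures are not rectified: a ray, as slopes to the right and down, at radius r is drawn at 1 + k1 r^2 times it, then the intrinsics apply), "R" (3x3) and "t" (3): a world point X has camera coordinates R X + t. Camera axes: x right, y down, z forward; pixel columns grow to the right and rows downward; lengths in mm; the calibration is good to about 2 mm. A picture is of the moment at which its call begins.
- ticket.job_done(): hands the job in; it is judged then, once.
The state is a dict: "time_s": time; "joint_pos": joint angles; "qvel": joint speeds; "joint_torque": joint torques, N m; "ee_pos": TCP position; "eef_rot": TCP orientation; "force": force on the tool from outside, world axes, zero at the start; "torque": the same for the moment, N m; "gripper_width": finger opening in mm; "gripper_force": force on a finger pad.
Only numpy, scipy, OpenCV 4.12 (cv2) and the standard library are available. Lean on these libraries where they do the work, as an engineer would, in place of code of your own. Each camera call takes 0.05 s, during which the arm holds its last target. There are 200 camera calls.

## Working session

There is one attempt and no reset: what is moved stays moved. The work goes in short steps, Python scripts to look and compute and a tool call to move; the robot and the scene stay as the last step left them, time stands still between calls to the robot, and variables do not carry over. Pictures are saved under pics/ and viewed, at most 10 in all, crops included, and the job is handed in when it is done.

Besides the shell and the picture viewer there is one more tool, called after "Call:" in YAML: its name, and indented under it one key for each argument. apply_moves: Moves the arm, as the interface text tells. Its arguments: {"type":"object","properties":{"moves":{"type":"array"},"grip_force":{"type":"number"}},"required":["moves"]}

```bash
mkdir -p pics; cat > h.py <<'E'
import numpy as np, cv2
from rig import r, cams, ticket
def ray(c,uv):
    K=c["mtx"]; d=(np.array(uv,float)-[K[0,2],K[1,2]])/[K[0,0],K[1,1]]
    s=d.copy()
    for _ in range(20): s=d/(1+c["k1"]*(s@s))
    R=np.array(c["R"]); return -R.T@np.array(c["t"]).ravel(), R.T@np.r_[s,1]
def onz(c,uv,z):
    o,d=ray(c,uv); return o+d*(z-o[2])/d[2]
def bydepth(c,uv):
    o,d=ray(c,uv); return o+d*c["z_map"][int(round(uv[1])),int(round(uv[0]))]
E
python3 - <<'E'
from h import *
for n in("top","side"):
    c=cams.read_camera(n); cv2.imwrite(f"pics/{n}0.png",c["frame"]); print(n,ray(c,(320,240)),c["k1"])
s=r.read_state(); print(s["time_s"],s["ee_pos"],s["eef_rot"],s["gripper_width"])
E
```

```text
top (array([ 411.98402259,  -29.94102335, 1288.42825831]), array([ 0.06619015,  0.02131004, -0.99760615])) -0.10508149972802514
side (array([-422.94658086,  136.06712763,  907.91906632]), array([ 0.74519688, -0.13546227, -0.65306069])) -0.03230733710146005
0.1 [ 181.36263924 -492.31682939  244.9267526 ] [-3.09148986e+00 -5.51078422e-01  5.63109505e-05] 92.06396546877968
```

View pics/top0.png

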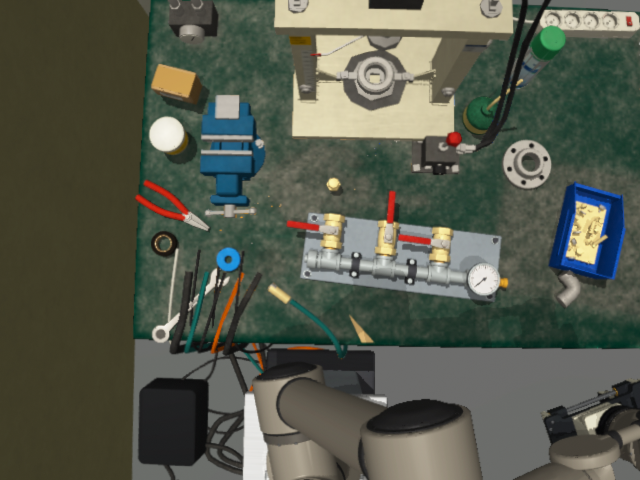

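View pics/side0.png

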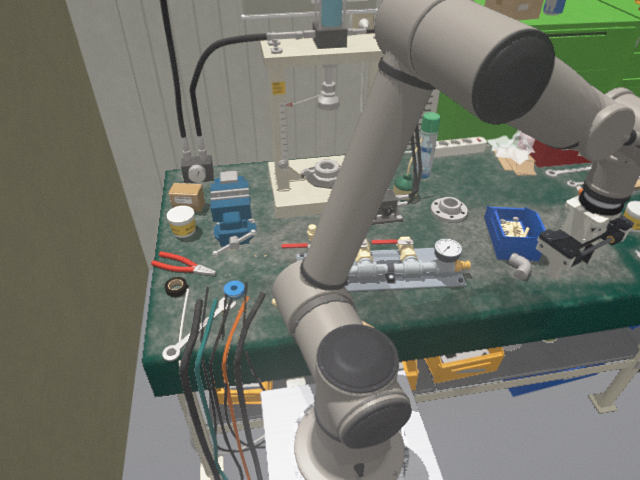

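The top view shows three valves. The left lever (~308,226) and right lever (~415,239) lie across the pipe. The middle one (391,205) points along the outlet, so it is the open one. The gauge is at about (484,279), the nipple at (334,185) and the spool at (228,259). In the side view, the arm hides the middle valve and the gauge is at about (448,250).

```bash
python3 - <<'E'
from h import *
T=cams.read_camera("top"); S=cams.read_camera("side")
def red(c):
    h=cv2.cvtColor(c["frame"],cv2.COLOR_BGR2HSV)
    return ((((h[...,0]<6)|(h[...,0]>174))&(h[...,1]>170)&(h[...,2]>90))*255).astype(np.uint8)
for n,c,(x0,y0,x1,y1) in(("top",T,(270,185,470,260)),("side",S,(270,225,430,265))):
    m=np.zeros((480,640),np.uint8); m[y0:y1,x0:x1]=red(c)[y0:y1,x0:x1]
    for k in cv2.findContours(m,0,cv2.CHAIN_APPROX_NONE)[0]:
        if cv2.contourArea(k)<25: continue
        b=cv2.boxPoints(cv2.minAreaRect(k)); 
        e=sorted([(np.linalg.norm(b[i]-b[(i+1)%4]),i) for i in range(4)])[:2]
        P=[onz(c,(b[i]+b[(i+1)%4])/2,73) for _,i in e]
        mm=cv2.drawContours(np.zeros_like(m),[k],-1,255,-1)>0
        ct=np.argwhere(mm).mean(0)[::-1]
        D=np.median([bydepth(c,(x,y)) for y,x in np.argwhere(mm)],0)
        print(n,b.round(1).tolist(),"ends",[p.round(1).tolist() for p in P],"ctr",onz(c,ct,73).round(1),"depth",D.round(1))
# gauge: white blob
for n,c,(x0,y0,x1,y1) in(("top",T,(462,258,508,302)),("side",S,(430,235,466,266))):
    h=cv2.cvtColor(c["frame"],cv2.COLOR_BGR2HSV)
    m=np.zeros((480,640),np.uint8); m[y0:y1,x0:x1]=(((h[...,1]<40)&(h[...,2]>190))*255)[y0:y1,x0:x1]
    m=cv2.morphologyEx(m,cv2.MORPH_CLOSE,np.ones((5,5)))
    k=max(cv2.findContours(m,0,cv2.CHAIN_APPROX_NONE)[0],key=cv2.contourArea)
    e=cv2.fitEllipse(cv2.convexHull(k)); print(n,"gauge",e,onz(c,e[0],100).round(1),"depth",bydepth(c,e[0]).round(1))
im=cv2.resize(T["frame"][180:310,280:520],None,fx=3.3,fy=3.3,interpolation=cv2.INTER_CUBIC); cv2.imwrite("pics/crop1.png",im)
E
```

```text
top [[398.3999938964844, 239.5], [399.1000061035156, 234.1999969482422], [429.6000061035156, 238.5], [428.8999938964844, 243.8000030517578]] ends [[502.8, -171.2, 73.0], [494.8, -236.4, 73.0]] ctr [ 498.7 -203.9   73. ] depth [ 498.7 -204.3   72.2]
top [[286.5, 226.1999969482422], [287.20001220703125, 220.0], [318.5, 223.89999389648438], [317.70001220703125, 230.10000610351562]] ends [[527.3, 67.5, 73.0], [520.2, 0.6, 73.0]] ctr [523.6  35.3  73. ] depth [523.7  36.1  72.8]
top [[386.5, 221.89999389648438], [388.6000061035156, 190.6999969482422], [395.1000061035156, 191.10000610351562], [393.0, 222.3000030517578]] ends [[600.9, -155.4, 73.0], [533.8, -151.8, 73.0]] ctr [ 566.9 -153.5   73. ] depth [ 568.2 -153.8   72.3]
top gauge ((483.46990966796875, 279.12335205078125), (29.4445858001709, 30.956403732299805), 123.43275451660156) [ 416.2 -346.   100. ] depth [ 416.2 -345.1  103.5]
side gauge ((442.63134765625, 252.1393585205078), (24.21059799194336, 37.18684387207031), 64.82988739013672) [ 401.8 -327.2  100. ] depth [ 406.  -329.6   95.9]
```

View pics/crop1.png

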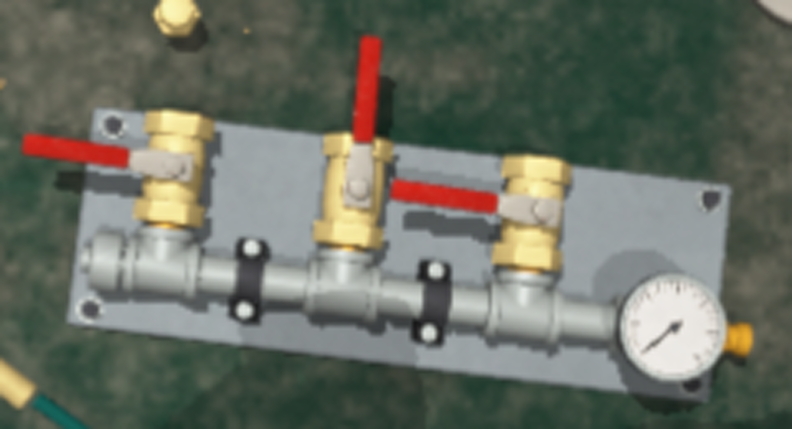

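The crop confirms the middle valve is the open one, with its nut at crop (358,187), which is full-image (388.5,236.7). The other nuts are at (334.5,231) and (444,243). The gauge centre is at (483.5,279). Next I cross-check with the side view and plan the first moves.

```bash
cat >> h.py <<'E'
from scipy.spatial.transform import Rotation as Ro
def tool(h): # tool down, tool x at world heading h
    return np.array([[np.cos(h),np.sin(h),0],[np.sin(h),-np.cos(h),0],[0,0,-1]])
def plan(way,n):
    s=r.read_state(); p=np.array(s["ee_pos"],float); M=Ro.from_rotvec(s["eef_rot"]).as_matrix()
    print(s["time_s"],p.round(1),"h",np.arctan2(M[1,0],M[0,0]).round(3),"tilt",M[:,2].round(3),"F",np.round(s["force"],1),"w",s["gripper_width"])
    for w,k in zip(way,n):
        T=tool(w[3]); rv=Ro.from_matrix(M.T@T).as_rotvec(); d0=(np.array(w[:3])-p)/k; st=Ro.from_rotvec(rv/k).as_matrix()
        for _ in range(k):
            print((M.T@d0/250).round(3).tolist()+(rv/k/(np.pi/2)).round(3).tolist()); M=M@st
        p=np.array(w[:3],float); M=T; print()
def tri(c1,a,c2,b):
    o,d=ray(c1,a); q,e=ray(c2,b); k=np.linalg.lstsq(np.c_[d,-e],q-o,rcond=None)[0]
    return ((o+d*k[0]+q+e*k[1])/2).round(1), np.linalg.norm(o+d*k[0]-q-e*k[1]).round(1)
E
python3 - <<'E'
from h import *
T=cams.read_camera("top"); S=cams.read_camera("side")
for uv in[(388.5,236.7),(334.5,230.9),(443.9,243.3)]: print("nut",onz(T,uv,73).round(1))
def g(c,x0,y0,x1,y1):
    h=cv2.cvtColor(c["frame"],cv2.COLOR_BGR2HSV)
    m=np.zeros((480,640),np.uint8); m[y0:y1,x0:x1]=(((h[...,1]<45)&(h[...,2]>170))*255)[y0:y1,x0:x1]
    m=cv2.morphologyEx(m,cv2.MORPH_CLOSE,np.ones((5,5))); m=cv2.morphologyEx(m,cv2.MORPH_OPEN,np.ones((7,7)))
    k=max(cv2.findContours(m,0,cv2.CHAIN_APPROX_NONE)[0],key=cv2.contourArea); return cv2.fitEllipse(cv2.convexHull(k))
a=g(T,462,258,508,302); b=g(S,430,230,470,270); print(a,b,tri(T,a[0],S,b[0]))
cv2.imwrite("pics/side1.png",cv2.resize(S["frame"][220:290,260:480],None,fx=3.6,fy=3.6))
plan([(504.7,-148.5,245,1.517),(504.7,-148.5,120,1.517)],[15,5])
E
```

```text
nut [ 502.6 -149.4   73. ]
nut [512.6 -34.4  73. ]
nut [ 490.9 -267.8   73. ]
((483.56744384765625, 278.730712890625), (31.16059684753418, 31.331192016601562), 165.7906036376953) ((444.31414794921875, 249.3311767578125), (20.77252960205078, 32.97523498535156), 79.21099853515625) (array([ 418.3, -343.9,   92.9]), np.float64(8.4))
0.3 [ 181.4 -492.6  245.3] h 0.353 tilt [-0.  0. -1.] F [ 0.2 -1.  -0.2] w 92.22873877478149
[0.113, -0.056, 0.0, -0.0, -0.0, -0.049]
[0.117, -0.047, 0.0, -0.0, -0.0, -0.049]
[0.12, -0.038, 0.0, -0.0, -0.0, -0.049]
[0.123, -0.029, 0.0, -0.0, -0.0, -0.049]
[0.124, -0.019, 0.0, -0.0, -0.0, -0.049]
[0.126, -0.01, 0.0, -0.0, -0.0, -0.049]
[0.126, 0.0, 0.0, -0.0, -0.0, -0.049]
[0.126, 0.01, 0.0, -0.0, -0.0, -0.049]
[0.124, 0.02, 0.0, -0.0, -0.0, -0.049]
[0.122, 0.029, 0.0, -0.0, -0.0, -0.049]
[0.12, 0.039, 0.0, -0.0, -0.0, -0.049]
[0.116, 0.048, 0.0, -0.0, -0.0, -0.049]
[0.112, 0.057, 0.0, -0.0, -0.0, -0.049]
[0.108, 0.065, 0.0, -0.0, -0.0, -0.049]
[0.102, 0.073, 0.0, -0.0, -0.0, -0.049]

[0.0, 0.0, 0.1, 0.0, 0.0, 0.0]
[0.0, 0.0, 0.1, 0.0, 0.0, 0.0]
[0.0, 0.0, 0.1, 0.0, 0.0, 0.0]
[0.0, 0.0, 0.1, 0.0, 0.0, 0.0]
[0.0, 0.0, 0.1, 0.0, 0.0, 0.0]
```

View pics/side1.png

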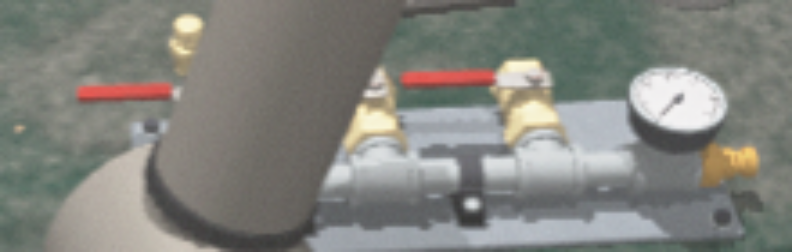

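The side crop shows the gauge dial at crop (678,104), which is full-image (448.3,248.9), with no obstruction near the valves. I'm moving to the open valve's nut.

Call:
apply_moves:
  moves: [0.113,-0.056,0,0,0,-0.049,1,0.117,-0.047,0,0,0,-0.049,1,0.12,-0.038,0,0,0,-0.049,1,0.123,-0.029,0,0,0,-0.049,1,0.124,-0.019,0,0,0,-0.049,1]
  grip_force: 5

```text
time_s: 0.8
ee_pos: [290.3, -377.3, 245.5]
eef_rot: [2.929, 1.137, 0.0]
force: [0.1, -0.1, -0.3]
gripper_width: 56.3
gripper_force: 0.0
```

Call:
apply_moves:
  moves: [0.126,-0.01,0,0,0,-0.049,1,0.126,0,0,0,0,-0.049,1,0.126,0.01,0,0,0,-0.049,1,0.124,0.02,0,0,0,-0.049,1,0.122,0.029,0,0,0,-0.049,1]

```text
time_s: 1.3
ee_pos: [398.6, -262.9, 245.6]
eef_rot: [2.657, 1.676, 0.0]
force: [0.3, -0.0, -0.3]
gripper_width: 16.7
gripper_force: 0.0
```

Call:
apply_moves:
  moves: [0.12,0.039,0,0,0,-0.049,1,0.116,0.048,0,0,0,-0.049,1,0.112,0.057,0,0,0,-0.049,1,0.108,0.065,0,0,0,-0.049,1,0.102,0.073,0,0,0,-0.049,1]

```text
time_s: 1.8
ee_pos: [507.2, -149.1, 245.5]
eef_rot: [2.287, 2.153, -0.0]
force: [-0.1, -0.2, 0.4]
gripper_width: 0.9
gripper_force: 0.0
```

```bash
python3 - <<'E'
from h import *
S=cams.read_camera("side"); T=cams.read_camera("top")
print(onz(S,(448.3,248.9),100),tri(T,(483.5,278.9),S,(448.3,248.9)))
plan([(504,-149,120,1.517)],[4])
E
```

```text
[ 410.98834214 -345.88386963  100.        ] (array([ 416.5, -348.2,   94.7]), np.float64(1.5))
1.9 [ 508.2 -147.8  245.3] h 1.512 tilt [ 0.001  0.001 -1.   ] F [-1.2 -1.2  0.6] w 0.7508615028794612
[-0.002, -0.004, 0.125, 0.0, -0.0, -0.001]
[-0.002, -0.004, 0.125, 0.0, -0.0, -0.001]
[-0.001, -0.004, 0.125, 0.0, -0.0, -0.001]
[-0.001, -0.004, 0.125, 0.0, -0.0, -0.001]
```

Call:
apply_moves:
  moves: [-0.002,-0.004,0.125,0,0,0,1,-0.001,-0.004,0.125,0,0,0,1,-0.001,-0.003,0.125,0,0,0,1,0,-0.003,0.125,0,0,0,1,0,0,0,0,0,0,1]

```text
time_s: 2.4
ee_pos: [500.0, -150.5, 117.0]
eef_rot: [-2.287, -2.143, 0.005]
force: [-0.4, 0.9, -0.2]
gripper_width: 0.5
gripper_force: 0.0
```

Call:
apply_moves:
  moves: [0,0,0,0,0,0,1,0,0,0,0,0,0,1,0,0,0,0,0,0,1,0,0,0,0,0,0,1,0,0,0,0,0,0,1]

```text
time_s: 2.9
ee_pos: [503.2, -151.1, 121.3]
eef_rot: [2.29, 2.149, 0.001]
force: [0.1, -0.5, -0.4]
gripper_width: 0.3
gripper_force: 0.0
```

Call:
apply_moves:
  moves: [0,0,0,0,0,0,1,0,0,0,0,0,0,1,0,0,0,0,0,0,1,0,0,0,0,0,0,1,0,0,0,0,0,0,1]

```text
time_s: 3.4
ee_pos: [502.9, -151.0, 120.5]
eef_rot: [-2.291, -2.15, 0.0]
force: [-0.4, 0.2, -0.4]
gripper_width: 0.1
gripper_force: 0.0
```

Call:
apply_moves:
  moves: [0,0,0,0,0,0,1,0,0,0,0,0,0,1,0,0,0,0,0,0,1]

```text
time_s: 3.7
ee_pos: [502.9, -151.0, 120.5]
eef_rot: [2.291, 2.15, -0.0]
force: [-0.8, -0.6, 0.4]
gripper_width: 0.4
gripper_force: 0.0
```

```bash
python3 - <<'E'
from h import *
S=cams.read_camera("side"); cv2.imwrite("pics/side2.png",S["frame"][120:320,200:560].repeat(2,0).repeat(2,1))
plan([(575,-182.5,120,1.517),(575,-182.5,79,1.517)],[3,3])
E
```

```text
3.75 [ 502.9 -151.   120.5] h 1.507 tilt [ 0. -0. -1.] F [-0.2 -0.2  0.3] w 0.36920615254114
[-0.036, 0.099, 0.001, 0.0, 0.0, -0.002]
[-0.036, 0.099, 0.001, 0.0, 0.0, -0.002]
[-0.036, 0.098, 0.001, 0.0, 0.0, -0.002]

[0.0, 0.0, 0.055, 0.0, 0.0, 0.0]
[0.0, 0.0, 0.055, 0.0, 0.0, 0.0]
[0.0, 0.0, 0.055, 0.0, 0.0, 0.0]
```

View pics/side2.png

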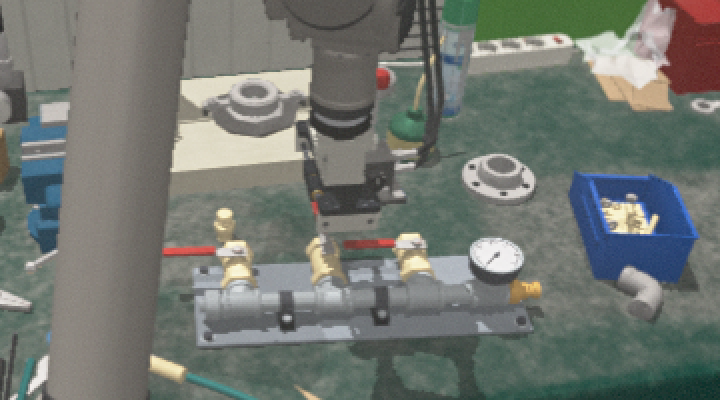

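The side view shows the closed fingertips right above the middle valve's nut (crop 326,242), held for over a second. Next I move beside the lever and start the push.

Call:
apply_moves:
  moves: [-0.036,0.099,0,0,0,0,1,-0.036,0.099,0,0,0,0,1,-0.036,0.099,0,0,0,0,1,0,0,0,0,0,0,1,0,0,0,0,0,0,1]

```text
time_s: 4.25
ee_pos: [574.9, -182.5, 119.9]
eef_rot: [-2.29, -2.149, 0.001]
force: [-0.2, 0.0, 0.3]
gripper_width: 0.6
gripper_force: 0.0
```

Call:
apply_moves:
  moves: [0,0,0.055,0,0,0,1,0,0,0.055,0,0,0,1,0,0,0.055,0,0,0,1,0,0,0,0,0,0,1,0,0,0,0,0,0,1]

```text
time_s: 4.75
ee_pos: [574.9, -182.5, 78.6]
eef_rot: [-2.29, -2.149, 0.001]
force: [0.4, -0.3, 0.0]
gripper_width: 0.4
gripper_force: 0.0
```

Call:
apply_moves:
  moves: [0.02,0,0,0,0,0,1,0.02,0,0,0,0,0,1,0.012,0,0,0,0,0,1,0,0,0,0,0,0,1]

```text
time_s: 5.15
ee_pos: [576.6, -169.8, 79.9]
eef_rot: [2.289, 2.149, 0.0]
force: [1.5, -2.8, 0.3]
gripper_width: 0.6
gripper_force: 1.2
```

Call:
apply_moves:
  moves: [0.0305,0.0053,0,0,0,-0.067,1,0.0305,0.0053,0,0,0,-0.067,1,0.0305,0.0053,0,0,0,-0.067,1,0,0,0,0,0,0,1]

```text
time_s: 5.55
ee_pos: [579.5, -146.4, 79.8]
eef_rot: [1.922, 2.484, 0.0]
force: [0.7, -2.0, -0.4]
gripper_width: 0.9
gripper_force: 0.7
```

```bash
python3 - <<'E'
from h import *
s=np.array([504,-149])
st=r.read_state();p=np.array(st["ee_pos"])[:2]-s;M=Ro.from_rotvec(st["eef_rot"]).as_matrix()
print(M[:2,:2].T@p, "want -16.5,72"); plan([],[])
T=cams.read_camera("top"); cv2.imwrite("pics/top2.png",cv2.resize(T["frame"][160:310,280:520],None,fx=3,fy=3))
E
```

```text
[-16.48568375  73.73542681] want -16.5,72
5.55 [ 579.5 -146.4   79.8] h 1.825 tilt [ 0.001 -0.001 -1.   ] F [ 0.7 -2.  -0.4] w 0.9152210497729125
```

View pics/top2.png

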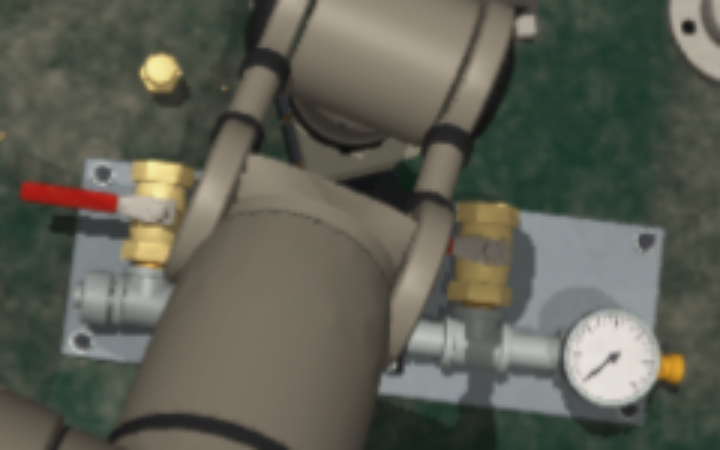

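The arm hides the lever from above. The right valve and gauge look undisturbed, and the contact force is about 2–3 N, so I continue the arc.

Call:
apply_moves:
  moves: [0.0305,0.0053,0,0,0,-0.067,1,0.0305,0.0053,0,0,0,-0.067,1,0.0305,0.0053,0,0,0,-0.067,1,0.0305,0.0053,0,0,0,-0.067,1,0,0,0,0,0,0,1]

```text
time_s: 6.1
ee_pos: [572.0, -116.4, 79.5]
eef_rot: [1.365, 2.829, 0.001]
force: [0.5, 0.2, 0.2]
gripper_width: 0.7
gripper_force: 0.5
```

Call:
apply_moves:
  moves: [0.0305,0.0053,0,0,0,-0.067,1,0.0305,0.0053,0,0,0,-0.067,1,0.0305,0.0053,0,0,0,-0.067,1,0.0305,0.0053,0,0,0,-0.067,1,0,0,0,0,0,0,1]

```text
time_s: 6.6
ee_pos: [553.0, -92.1, 79.4]
eef_rot: [-0.746, -3.052, -0.001]
force: [0.5, 0.5, 0.1]
gripper_width: 0.7
gripper_force: 0.3
```

```bash
python3 - <<'E'
from h import *
s=np.array([504,-149])
st=r.read_state();p=np.array(st["ee_pos"])[:2]-s;M=Ro.from_rotvec(st["eef_rot"]).as_matrix()
print(M[:2,:2].T@p, "want -16.5,72"); plan([],[])
E
```

```text
[-17.17887862  73.08018539] want -16.5,72
6.6 [553.  -92.1  79.4] h 2.662 tilt [ 0.     0.001 -1.   ] F [0.5 0.5 0.1] w 0.7431893820136443
```

Call:
apply_moves:
  moves: [0.0305,0.0053,0,0,0,-0.067,1,0.0305,0.0053,0,0,0,-0.067,1,0.0305,0.0053,0,0,0,-0.067,1,0,0,0,0,0,0,1]

```text
time_s: 7.0
ee_pos: [532.9, -80.4, 79.4]
eef_rot: [-0.259, -3.13, -0.001]
force: [0.7, -0.9, 0.3]
gripper_width: 0.6
gripper_force: 0.1
```

Call:
apply_moves:
  moves: [0.008,0.001,0,0,0,-0.017,1,0.008,0,0,0,0,-0.017,1,0,0,0,0,0,0,1]

```text
time_s: 7.3
ee_pos: [529.6, -79.8, 79.3]
eef_rot: [0.171, 3.136, 0.0]
force: [3.4, 2.2, 0.2]
gripper_width: 0.5
gripper_force: 1.7
```

```bash
python3 - <<'E'
from h import *
s=np.array([504,-149])
st=r.read_state();p=np.array(st["ee_pos"])[:2]-s;M=Ro.from_rotvec(st["eef_rot"]).as_matrix()
print(M[:2,:2].T@p, "want -16.5,72"); plan([],[])
E
```

```text
[-17.90029996  71.54396406] want -16.5,72
7.3 [529.6 -79.8  79.3] h 3.033 tilt [ 0.  0. -1.] F [3.4 2.2 0.2] w 0.48772795287101794
```

Call:
apply_moves:
  moves: [0.008,0,0,0,0,0,1,0,0,0,0,0,0,1]

```text
time_s: 7.5
ee_pos: [527.8, -79.6, 79.4]
eef_rot: [0.171, 3.136, -0.0]
force: [4.6, 1.5, 0.3]
gripper_width: 0.3
gripper_force: 2.4
```

Call:
apply_moves:
  moves: [0.004,0,0,0,0,0,1,0,0,0,0,0,0,1]

```text
time_s: 7.7
ee_pos: [527.8, -79.6, 79.5]
eef_rot: [0.171, 3.134, -0.0]
force: [8.9, 2.7, -2.8]
gripper_width: 0.4
gripper_force: 3.8
```

It has reached the hard stop: the force rises with no motion. I back off, raise and look.

Call:
apply_moves:
  moves: [-0.03,0,0,0,0,0,1,-0.05,0,0,0,0,0,1,0,0,-0.12,0,0,0,1,0,0,-0.15,0,0,0,1,0,0,-0.15,0,0,0,1]

```text
time_s: 8.2
ee_pos: [545.0, -81.8, 184.5]
eef_rot: [-0.17, -3.132, -0.0]
force: [0.2, -1.2, -0.2]
gripper_width: 0.3
gripper_force: 0.0
```

```bash
python3 - <<'E'
from h import *
plan([(416.3,-346,190,3.033),(416.3,-346,148,3.033)],[9,2])
E
```

```text
8.2 [545.  -81.8 184.5] h 3.033 tilt [-0.005  0.    -1.   ] F [ 0.2 -1.2 -0.2] w 0.3362732324834665
[0.044, -0.123, -0.002, -0.0, -0.0, 0.0]
[0.044, -0.123, -0.002, -0.0, -0.0, 0.0]
[0.044, -0.123, -0.002, -0.0, -0.0, 0.0]
[0.044, -0.123, -0.002, -0.0, -0.0, 0.0]
[0.044, -0.123, -0.002, -0.0, -0.0, 0.0]
[0.044, -0.123, -0.002, -0.0, -0.0, 0.0]
[0.044, -0.123, -0.002, -0.0, -0.0, 0.0]
[0.044, -0.123, -0.002, -0.0, -0.0, 0.0]
[0.044, -0.123, -0.002, -0.0, -0.0, 0.0]

[0.0, 0.0, 0.084, 0.0, 0.0, 0.0]
[0.0, 0.0, 0.084, 0.0, 0.0, 0.0]
```

Call:
apply_moves:
  moves: [0.044,-0.123,-0.01,0,0,0,1,0.044,-0.123,0,0,0,0,1,0.044,-0.123,0,0,0,0,1,0.044,-0.123,0,0,0,0,1,0.044,-0.123,0,0,0,0,1]

```text
time_s: 8.7
ee_pos: [473.4, -229.6, 186.4]
eef_rot: [-0.17, -3.134, -0.001]
force: [1.0, 0.0, 0.1]
gripper_width: 0.4
gripper_force: 0.0
```

Call:
apply_moves:
  moves: [0.044,-0.123,0,0,0,0,1,0.044,-0.123,0,0,0,0,1,0.044,-0.123,0,0,0,0,1,0.044,-0.123,0,0,0,0,1,0,0,0,0,0,0,1]

```text
time_s: 9.2
ee_pos: [415.7, -349.1, 186.2]
eef_rot: [-0.176, -3.134, 0.0]
force: [-0.9, 0.8, 0.2]
gripper_width: 0.5
gripper_force: 0.0
```

```bash
python3 - <<'E'
from h import *
T=cams.read_camera("top"); cv2.imwrite("pics/top3.png",T["frame"])
plan([(416.3,-346,150,3.033)],[3])
E
```

```text
9.25 [ 416.5 -347.4  186.1] h 3.03 tilt [-0.002  0.001 -1.   ] F [-0.3  1.  -1.4] w 0.6676405617142572
[0.0, 0.002, 0.048, 0.0, -0.001, -0.001]
[0.0, 0.002, 0.048, 0.0, -0.001, -0.001]
[0.0, 0.002, 0.048, 0.0, -0.001, -0.001]
```

View pics/top3.png

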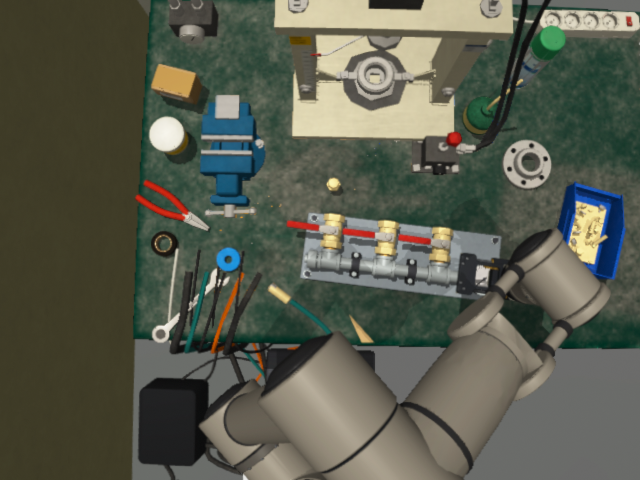

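All three levers now lie in one line across the pipe (308,226 – 358,233 – 415,239). The nipple (334,185), spool (228,259) and spanner are where they were, and the gripper is over the gauge (~484,278). I lower to point and hold.

Call:
apply_moves:
  moves: [0,0.002,0.048,0,0,0,1,0,0.001,0.048,0,0,0,1,0,0.001,0.048,0,0,0,1,0,0,0,0,0,0,1,0,0,0,0,0,0,1]

```text
time_s: 9.75
ee_pos: [418.3, -344.5, 150.2]
eef_rot: [-0.167, -3.136, -0.001]
force: [0.3, 0.2, 0.6]
gripper_width: 0.7
gripper_force: 0.0
```

Call:
apply_moves:
  moves: [0,0,0,0,0,0,1,0,0,0,0,0,0,1,0,0,0,0,0,0,1,0,0,0,0,0,0,1,0,0,0,0,0,0,1]

```text
time_s: 10.25
ee_pos: [418.2, -345.2, 150.9]
eef_rot: [0.169, 3.137, -0.0]
force: [-0.7, -0.6, -0.3]
gripper_width: 0.5
gripper_force: 0.0
```

Call:
apply_moves:
  moves: [0,0,0,0,0,0,1,0,0,0,0,0,0,1,0,0,0,0,0,0,1,0,0,0,0,0,0,1,0,0,0,0,0,0,1]

```text
time_s: 10.75
ee_pos: [418.2, -345.2, 150.8]
eef_rot: [0.169, 3.137, -0.0]
force: [0.3, 0.1, 1.0]
gripper_width: 0.4
gripper_force: 0.0
```

Call:
apply_moves:
  moves: [0,0,0,0,0,0,1,0,0,0,0,0,0,1,0,0,0,0,0,0,1,0,0,0,0,0,0,1,0,0,0,0,0,0,1]

```text
time_s: 11.25
ee_pos: [418.2, -345.1, 150.8]
eef_rot: [0.169, 3.137, -0.0]
force: [0.3, 0.5, 0.2]
gripper_width: 0.6
gripper_force: 0.0
```

```bash
python3 - <<'E'
from h import *
T=cams.read_camera("top"); h=cv2.cvtColor(T["frame"],cv2.COLOR_BGR2HSV)
m=((((h[...,0]<6)|(h[...,0]>174))&(h[...,1]>170)&(h[...,2]>90))*255).astype(np.uint8); k=np.zeros_like(m); k[185:260,270:470]=m[185:260,270:470]
for c in cv2.findContours(k,0,2)[0]:
    if cv2.contourArea(c)>25:
        vx,vy,x,y=cv2.fitLine(c,2,0,.01,.01).ravel(); a=onz(T,(x-12*vx,y-12*vy),73); b=onz(T,(x+12*vx,y+12*vy),73); d=a-b
        print(a.round(),np.arctan(-d[0]/d[1])+.108)
plan([],[])
E
```

```text
[ 501. -177.   73.] 0.01213695109749112
[512. -55.  73.] 0.02329316533916488
[526.  59.  73.] 0.020129066678875693
11.3 [ 418.2 -345.2  150.8] h 3.034 tilt [ 0. -0. -1.] F [ 0.6  0.5 -0.3] w 0.5048037141189206
```

All three levers are within about 0.01 rad of parallel, so the valves are shut. I'm handing in.

```bash
python3 -c "
from rig import ticket; print(ticket.job_done())"
```

```text
the job is handed in; nothing more can be done
None
```

I pointed at the open middle valve, pushed its lever round to its hard stop, and handed the job in with the fingertips about 50 mm above the gauge centre. The other two valves, the nipple, spool and spanner looked unmoved in the last camera views; the hand-in returned no verdict.

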